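# Gauge the gap of the ice-cream sheet spreader

### The job

Check the gap under the shoe of the sheet spreader: pick up the taper gauge by its grip, lay it flat on the spreader's plate and slide its thin end straight under the shoe, from the side that faces the robot, until you feel the shoe nip it snugly. Do not force it. Then let go and leave the gauge pinched there for the reading, with everything else on the counter left where it was.

Things in the scene. Friction and masses are not known exactly. Their poses are not given: they have to be found in the camera images.
- plate: Fixed steel base plate of the sheet spreader, 240 x 140 x 12 mm (x, y, z), lying on the counter (counter at z = 0). Origin at the centre of its underside; its x axis is the long way and points away from the robot, from the free lane towards the gate.
- gate: Fixed aluminium bridge across the plate, 60 mm beyond the plate's centre along the plate's x: posts 24 x 18 mm at y = +-52 mm, top bar 64 to 80 mm above the plate. Origin on the plate's top face midway between the posts; axes parallel to the plate's. Under its bar hangs a round-nosed steel shoe: a cross bar of 8 mm radius, 76 mm long along y, at x = 0.
- gap (a point): Point on the plate's top face right under the middle of the shoe (the gate's origin). The clearance from here up to the shoe is 6 to 10 mm, differs every time and is not reported. The shoe yields upwards on a spring: about 1 N to start, then 6 N for each mm (travel 6 mm).
- nose (a point): Point 6 mm above gap, where the shoe's lowest line would be at the smallest clearance; it does not move. The gauge is snug when the shoe bears on it with 2 to 9 N (aim at about 5); over 15 N is forcing it. With the friction above and below (coefficient 0.5 to 0.7) and the taper, the push along the gauge is 0.8 (standing) to 1.6 (sliding) times the shoe's force.
- gauge: Loose taper gauge, 0.16 to 0.26 kg, on the counter left or right of the plate: steel wedge 20 mm wide, flat below, rising evenly from 3 mm at the tip to 15 mm over 110 mm (0.109 per mm), with a ribbed black grip block at the thick end, 36 long x 22 wide x 36 mm high. Origin: centre of the block's underside, level with the wedge's; x points to the tip, z up.
- gauge_tip (a point): Middle of the thin end of the gauge, on its underside, 128 mm along +x from the gauge's origin.
- scraper: Bystander: scraper with wooden handle and flat steel blade, 185 x 70 x 21 mm, lying on the counter on the other side of the plate; origin under its middle, blade towards +x.
- cup: Bystander: paper tub, 84 mm across, 75 mm high; origin under its centre.
- syrup: Bystander: amber bottle, 56 mm across, 150 mm high; origin under its centre.
- jar: Bystander: glass jar, 68 mm across, 90 mm high; origin under its centre.
- bowl: Bystander: white bowl, 110 mm across, 45 mm high; origin under its centre.
- spoon: Bystander: steel spoon with a wooden handle lying left of the plate; origin under its middle.
Not all that is in view belongs to the job. Leave any purple look-alike of the gauge alone.

How it is judged:
On the way, in this order (a step that is already met when the one before it is completed fails the run):
1. the gauge is lifted off the counter in the fingers (height (world z) of gauge above 0.02 m and contact force between the fingers and gauge above 1 N), for 0.1 s.
2. the gauge, held in the fingers, has its tip under the shoe and touches the shoe (x of gauge_tip in the frame of gate above 0.012 m and z of gauge_tip in the frame of gate below 0.008 m and contact force between each of gate, the fingers and gauge above 1 N), for 0.1 s.
At the end, for the whole second after the job is handed in: The gauge is let go and at rest, flat on the plate (within 4 mm and 0.06 rad), its grip on the robot's side of the gate, its tip 12 to 95 mm past the shoe's middle line and within 20 mm of the middle of the gate, straight to within 0.2 rad, and the shoe bears on it with 2 to 9 N (contact force between gate and gauge between 2 and 9 N and x of gauge_tip in the frame of gate between 0.012 and 0.095 m and y of gauge_tip in the frame of gate between -0.02 and 0.02 m and z of gauge_tip in the frame of gate between -0.004 and 0.004 m and angle between the x axis of gauge and the x axis of gate, either way round below 0.2 rad and angle between gauge's own z axis and vertical below 0.06 rad and x of gauge in the frame of gate below 0 m and contact force between the fingers and gauge below 0.1 N and linear speed of gauge below 0.01 m/s); the robot touches nothing.
It fails at once if the gauge is forced: it loads the shoe or gate with more than 15 N (contact force between gate and gauge above 15 N).
It fails at once if a bystander (scraper, tub, bottle, jar, bowl or spoon) is moved by more than 30 mm (distance of any of scraper, cup, syrup, jar, bowl, spoon from where it was at the start of the episode above 0.03 m).
It also fails if it takes over 72 s, if anything falls off the work surface, if the arm or the gripper's body presses on something with over 40 N, if the wrist force passes 120 N, or if a joint passes its speed limit or range.

### The arm

A 7-joint arm with a two-finger parallel gripper is mounted at the origin on the work surface. World frame = base frame: x ahead of the robot, y to its left, z up, the work surface at z = 0. Lengths are in m, angles in rad, forces in N, time in s.
With the tool pointing down it reaches from about 0.425 to 0.825 m from the base axis. Payload 3.6 kg.
Tool frame: the origin (TCP) lies at the very end of the fingers, on their centre line; the grasp point (between the pads) lies 19 mm behind it; z points along the fingers, y is the line along which they close (so a half turn about z gives the same grasp; the last joint's range is limited). The gripper opens to 85 mm and grips with 20 to 120 N. Pads are 22 mm wide; open, the fingers measure 114 mm over their backs; the gripper's body (76 mm by 85 mm) begins 54 mm behind the grasp point. The pads swing forward as they close: fully open they stand 13 mm farther back than shut.
Start: joints at [-1.252, 0.615, -0.013, 1.423, 0.008, 1.103, -0.04], TCP at [0.22, 0.612, 0.231] pointing down, gripper open.
Joint ranges: [-3.12, 3.12], [-0.3, 2.06], [-1.34, 1.32], [0.26, 2.42], [-1.36, 4.5], [0.01, 1.98], [-2.84, 2.84]. Speed limits (rad/s): [2.79, 2.79, 3.14, 3.14, 3.14, 3.14, 3.14].

### API

Orientations are given as a unit quaternion [w, x, y, z].
In Python, from rig import bot, fingers, planner, sensors, snapshot, camera_info, workorder gives the robot as it stands. Calls block until the motion is done:
- bot.reach(position, orientation): joint-space move of the TCP to a pose.
- bot.move_straight(position, vel=0.15, rotation=None, guard=None): straight line of the TCP; rotation=None keeps the orientation; vel is the mean speed in m/s. With guard (N) it stops when the force on the tool has changed by that much, and returns True; else False.
- bot.goto_joints(angles): joint-space move.
- fingers.command_gripper(opening, strength=None): opening from 0.0 (shut) to 1.0 (fully open); strength is the grip in N (None keeps the last); returns when the fingers have stopped.
- bot.pause(seconds).
- planner.solve_ik(position, orientation): joint angles nearest the present ones, or None.
- sensors.state(): the state.
- snapshot(name): name is "scene" or "top" or "wrist"; returns (picture, depth): 420x560x3 uint8, blue, green, red; 420x560 float32, m along the optical axis (not along the pixel's ray), 0 where there is no reading.
- camera_info(name): a dict with "vertical_fov" (degrees; the focal length in pixels is half the picture's height over the tangent of half this angle, whatever the lens; pixels are square), "cx", "cy" (the principal point, pixels), "pose" (4x4, takes a point from camera to world coordinates); the wrist camera has in their place "mount" (4x4, takes a point from camera to tool coordinates, whose origin is the TCP and whose axes are the flange's). Camera axes: x right, y down, z forward; pixel columns grow to the right and rows downward; lengths in m; the calibration is good to about 2 mm. A picture is of the moment at which its call begins: read the wrist's pose just before it. camera_info takes no time and is no camera call.
A pose or a line that the arm cannot do raises bot.IKError and nothing moves.
- workorder.job_done(): hands the job in; it is judged then, once.
The state is a dict: "time_s": time; "joint_pos": joint angles; "dq": joint speeds; "effort": joint torques, N m; "position": TCP position; "eef_rot": TCP orientation; "contact_force": force on the tool from outside, world axes, zero at the start; "ft_torque": the same for the moment, N m; "finger_gap": opening from 0.0 (shut) to 1.0 (fully open); "gripper_force": force on a finger pad.
Only numpy, scipy, OpenCV 4.12 (cv2) and the standard library are available. Lean on these libraries where they do the work, as an engineer would, in place of code of your own. Each camera call takes 0.05 s, during which the arm holds its last target. There are 200 camera calls.

## Working session

There is one attempt and no reset: what is moved stays moved. The work goes in short steps, each a Python script; the robot and the scene stay as the last script left them, time stands still between calls to the robot, and variables do not carry over. Pictures are saved under pics/ and viewed, at most 10 in all, crops included, and the job is handed in when it is done.

```bash
mkdir -p pics; ls; python3 - <<'E'
from rig import *
import cv2,numpy as np
for n in("scene","top"):
    p,d=snapshot(n); cv2.imwrite(f"pics/{n}0.png",p); np.savez(f"{n}0.npz",p=p,d=d); c=camera_info(n); print(n,c['vertical_fov'],c['cx'],c['cy'],np.round(c['pose'],3).tolist(),(d>0).mean())
print(camera_info("wrist")); print(sensors.state())
E
```

```text
pics
scene 54.072270359700255 277.1082686778562 205.68028393294966 [[0.874, 0.307, -0.377, 0.986], [0.487, -0.562, 0.669, -0.641], [-0.007, -0.768, -0.641, 0.743], [0.0, 0.0, 0.0, 1.0]] 0.9951105442176871
top 55.47547764611596 273.6663062844816 213.07486704217777 [[-0.018, -0.998, 0.056, 0.535], [-1.0, 0.019, 0.011, 0.058], [-0.012, -0.056, -0.998, 0.958], [0.0, 0.0, 0.0, 1.0]] 0.9962287414965987
{'vertical_fov': 67.33518130481299, 'cx': 285.246164773435, 'cy': 213.1635063623713, 'mount': array([[-5.79079971e-04, -9.57527669e-01, -2.88340818e-01,
         7.27352334e-02],
       [ 9.99999613e-01, -7.45594671e-04,  4.67668026e-04,
         4.28953701e-04],
       [-6.62790453e-04, -2.88340436e-01,  9.57527730e-01,
        -1.42294030e-01],
       [ 0.00000000e+00,  0.00000000e+00,  0.00000000e+00,
         1.00000000e+00]])}
{'time_s': 0.1, 'joint_pos': array([-1.25251775,  0.61581748, -0.01261991,  1.42475852,  0.0080892 ,
        1.10340764, -0.04038494]), 'dq': array([-0.00033266, -0.00215653,  0.00022803, -0.0043288 ,  0.00028625,
       -0.00014471, -0.0001159 ]), 'effort': array([ 8.25469360e-04, -4.70380390e+01,  2.60073747e-01, -1.71570325e+01,
        1.00830969e-02,  5.81416301e-03, -5.11074745e-06]), 'position': array([0.21944135, 0.6110965 , 0.23025065]), 'eef_rot': array([-1.91822564e-04,  1.71497885e-01,  9.85183792e-01, -1.15477865e-03]), 'contact_force': array([-0.19238389, -0.53288069, -0.21400233]), 'ft_torque': array([ 0.04287491, -0.02797652, -0.00770562]), 'gripper_force': 0.0, 'finger_gap': 1.0012738762260878}
```

View pics/top0.png

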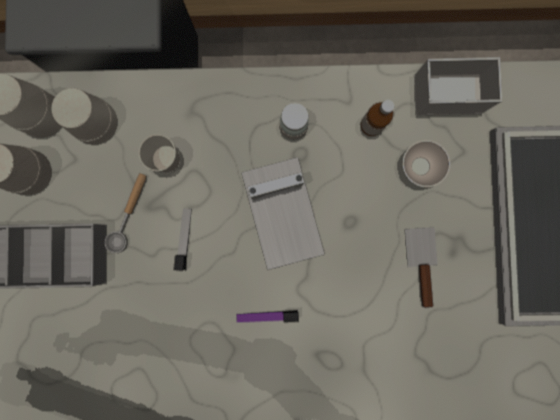

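View pics/scene0.png

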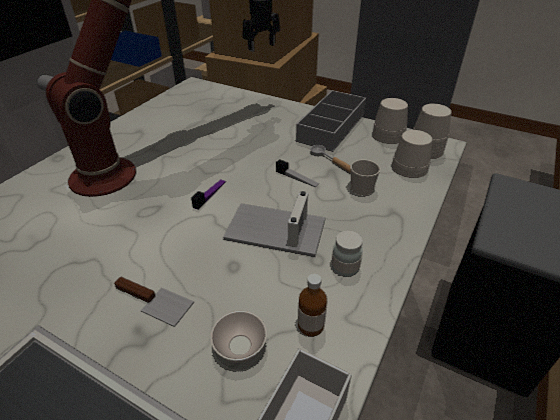

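Candidates for the gauge in the top view: a steel wedge with a black block at (180,262), tip (187,208), and a purple one at (265,317). The steel one fits the description; purple is the look-alike. The plate is centred near (283,214), with the gate bar near (276,186) and the spoon at (130,215). I'll confirm the gauge with a crop and measure heights by depth.

```bash
cat > h.py <<'E'
import numpy as np,cv2
from rig import *
from scipy.spatial.transform import Rotation as R
def f(c): return 210/np.tan(np.radians(c['vertical_fov'])/2)
def quat(yaw):  # tool down, tool x at yaw
    r=R.from_matrix(np.array([[np.cos(yaw),np.sin(yaw),0],[np.sin(yaw),-np.cos(yaw),0],[0,0,-1]]))
    q=r.as_quat(); return np.r_[q[3],q[:3]]
def wpose(s):
    q=s['eef_rot']; T=np.eye(4); T[:3,:3]=R.from_quat(np.r_[q[1:],q[0]]).as_matrix(); T[:3,3]=s['position']; return T
def world(d,c,T):
    v,u=np.mgrid[:420,:560]; k=f(c)
    P=np.stack([(u-c['cx'])/k*d,(v-c['cy'])/k*d,d],-1)
    return P@T[:3,:3].T+T[:3,3]
def ray(uv,z,c,T):
    k=f(c); uv=np.atleast_2d(np.asarray(uv,float))
    D=np.c_[(uv[:,0]-c['cx'])/k,(uv[:,1]-c['cy'])/k,np.ones(len(uv))]@T[:3,:3].T
    return T[:3,3]+D*((z-T[2,3])/D[:,2])[:,None]
E
python3 - <<'E'
from h import *
a=np.load('top0.npz');p,d=a['p'],a['d'];c=camera_info('top');T=c['pose'];W=world(d,c,T)
print('counter z',np.median(W[330:400,200:400,2]))
z=W[...,2]; 
for r in (190,215,250): print(np.round(z[r,235:330:6]*1000).astype(int))
print('z grip',np.round(z[250:275,176:186:4]*1000).astype(int).tolist())
g=cv2.resize(p[150:350,100:340],None,fx=3,fy=3,interpolation=cv2.INTER_CUBIC);g=np.clip(g*1.5,0,255).astype(np.uint8);cv2.imwrite('pics/crop.png',g)
E
```

```text
counter z 0.0017788362982904538
[  2  -1  13 100  96  94  95  86  14  15  11  14   3   2  -1   0]
[ 2  0  3 15 13 15 13 15 13 12 16 15 14 10  3  1]
[ 2  3 -1  4  4 15 14 14 16 13 16 13 16 11 16  2]
z grip [[5, 13, 13], [3, 16, 19], [4, 18, 14], [0, 18, 17], [3, 19, 18], [36, 29, 15], [38, 42, 31], [37, 37, 30], [39, 37, 29], [36, 39, 31], [38, 37, 30], [39, 40, 28], [40, 34, 28], [38, 39, 26], [37, 38, 25], [41, 42, 26], [40, 38, 23], [39, 38, 25], [41, 38, 20], [37, 39, 20], [37, 39, 19], [2, 4, 4], [1, 2, 2], [0, 1, 2], [-1, 2, 1]]
```

View pics/crop.png

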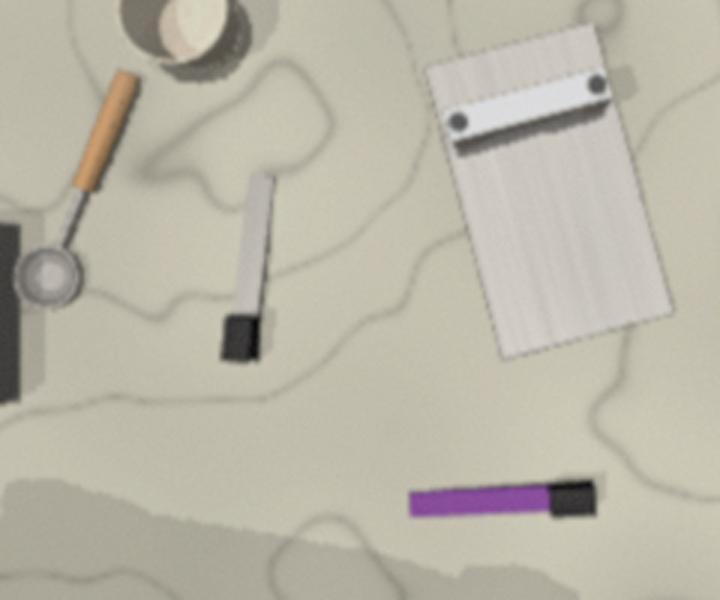

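The crop confirms a plain steel wedge with a black block at crop (240,338), tip (262,174). The purple one is at (500,500) and stays untouched. Plate corners in the crop are (427,68), (590,24), (673,311), (503,358).

```bash
python3 - <<'E'
from h import *
a=np.load('top0.npz');p,d=a['p'],a['d'];c=camera_info('top');T=c['pose'];W=world(d,c,T)
px=lambda q:np.array(q)/3+[100,150]
C=ray(px([(427,68),(590,24),(673,311),(503,358)]),.012,c,T)
print('sides',[round(float(np.linalg.norm(C[i]-C[(i+1)%4])),4) for i in range(4)])
ctr=C.mean(0); dx=(C[0]+C[1]-C[2]-C[3])[:2]; yp=np.arctan2(dx[1],dx[0]); print('plate',ctr,'yaw',yp,'gap',ctr[:2]+.06*np.array([np.cos(yp),np.sin(yp)]))
m=np.zeros(d.shape,bool);m[240:280,165:195]=1;m&=W[...,2]>.033
v,u=np.nonzero(m);print(m.sum(),'grip px',u.mean(),v.mean(),'grip',ray([(u.mean(),v.mean())],.036,c,T),np.ptp(W[m],axis=0))
tip=ray(px([(263,174)]),.002,c,T);print('tip',tip)
g=ray([(u.mean(),v.mean())],.036,c,T)[0];t=tip[0]-g;print('len',np.hypot(t[0],t[1]),'yaw',np.arctan2(t[1],t[0]))
for q in (quat(np.arctan2(t[1],t[0])),quat(np.arctan2(t[1],t[0])+np.pi)):
  print(planner.solve_ik([g[0],g[1],.2],q))
gp=ctr[:2]-.06*np.array([np.cos(yp),np.sin(yp)])
for y in(yp,yp+np.pi): print(planner.solve_ik([gp[0],gp[1],.03],quat(y)))
E
```

```text
sides [0.1345, 0.2366, 0.1385, 0.2373]
plate [0.58774411 0.04744236 0.012     ] yaw 0.2491290070467881 gap [0.64589176 0.06223596]
154 grip px 178.30519480519482 262.7857142857143 grip [[0.47625506 0.29022837 0.036     ]] [0.07761172 0.24464846 0.92471822]
tip [[0.60481809 0.2755768  0.002     ]]
len 0.12939520839087162 yaw -0.11347453532453576
[-1.04918725  0.6008525   0.7481588   1.75214378 -0.48119578  0.98082432
 -1.79734653]
[-0.55805203  0.50453157 -0.04317092  1.7367406   0.02661727  0.90088729
  0.84494295]
[-0.42739339  0.78396665  0.51531763  1.96579462 -0.69520767  0.57429392
 -0.75671178]
[-0.0087854   0.72523047 -0.14446881  1.95257614  0.20914729  0.47792158
  1.51641195]
```

```bash
python3 - <<'E'
from h import *
yw=-.113
bot.reach([.476,.290,.17],quat(yw+np.pi))
s=sensors.state();T=wpose(s)@camera_info('wrist')['mount'];p,d=snapshot('wrist');c=camera_info('wrist')
np.savez('w1.npz',p=p,d=d,T=T);cv2.imwrite('pics/w1.png',p);print(s['position'],s['time_s'])
W=world(d,c,T);z=W[...,2]
for x,y in((.476,.29),(.605,.2755)):
    k=f(c);q=np.linalg.inv(T)@[x,y,.036 if x<.5 else .003,1];print(q[:2]/q[2]*k+[c['cx'],c['cy']])
E
```

```text
[0.47540095 0.29182019 0.17021473] 1.6333
[282.67935259 202.7760969 ]
[283.02053488 306.74109165]
```

View pics/w1.png

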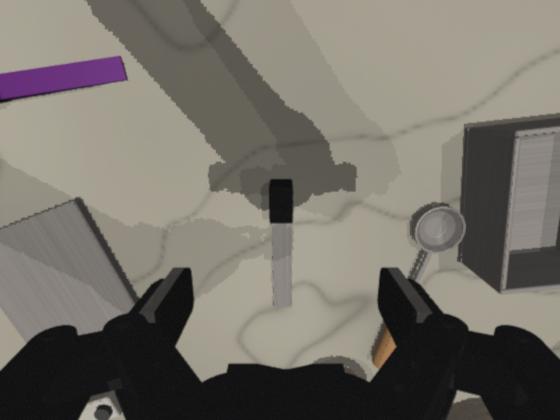

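The wrist view shows the grip at (281,200) and the tip at (282.5,306), within 2 px of the prediction (282.7,202.8 and 283,306.7). The spoon (bowl at (438,228)) is clear of the fingers. I'll grasp now.

```bash
python3 - <<'E'
from h import *
q=quat(-.113+np.pi)
bot.move_straight([.476,.291,.06],.12)
bot.move_straight([.476,.291,.009],.06,guard=8)
s=sensors.state();print(s['position'],s['contact_force'])
fingers.command_gripper(0.0,strength=60)
s=sensors.state();print(s['position'],s['finger_gap'],s['gripper_force'])
bot.move_straight([.476,.291,.17],.1)
s=sensors.state();print(s['position'],s['finger_gap'],s['gripper_force'],s['contact_force'],s['ft_torque'],s['time_s'])
T=wpose(s)@camera_info('wrist')['mount'];p,d=snapshot('wrist');c=camera_info('wrist')
np.savez('w2.npz',p=p,d=d,T=T);cv2.imwrite('pics/w2.png',p)
E
```

```text
[0.47627736 0.29117189 0.00925923] [-0.359138    0.14038345  0.40663433]
[0.47610033 0.2907563  0.00931621] 0.24287192998137344 59.3616646528244
[0.47561821 0.29076107 0.16932571] 0.24794580093055607 58.66944372653961 [ 0.07635133 -0.2049383  -2.70610176] [0.00013321 0.04941521 0.02933413] 6.1083
```

View pics/w2.png

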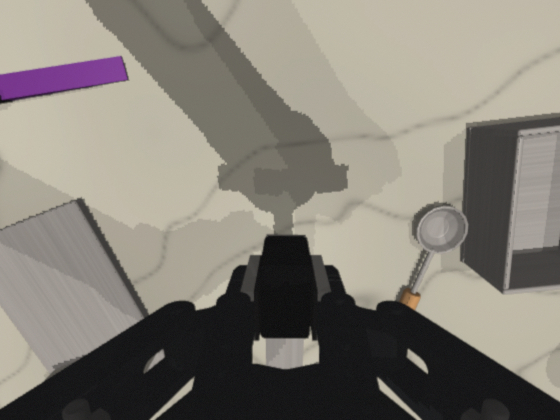

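The gauge is held straight, wedge emerging at (285,350). I'll carry it over the plate, 150 mm short of the gate, and touch down with a guard.

```bash
cat >> h.py <<'E'
YP=.249; U=np.array([np.cos(YP),np.sin(YP)]); GAP=np.array([.6459,.0622])
def at(gx,z): return [*(GAP+gx*U),z]
def fu():
    F=[];
    for _ in range(5):
        bot.pause(.02);F.append(sensors.state()['contact_force'])
    F=np.mean(F,0);return F[:2]@U,F[2]
E
python3 - <<'E'
from h import *
q=quat(YP+np.pi)
bot.reach(at(-.15,.17),q); bot.move_straight(at(-.15,.05),.1)
bot.pause(.3); f0=fu(); print(f0,sensors.state()['ft_torque'])
hit=bot.move_straight(at(-.15,.012),.015,guard=2.5)
s=sensors.state();print(hit,s['position'],s['contact_force'],s['ft_torque'],s['time_s'])
p,d=snapshot('scene');cv2.imwrite('pics/s2.png',cv2.resize(p[130:300,160:400],None,fx=3,fy=3,interpolation=cv2.INTER_CUBIC)*1)
E
```

```text
(np.float64(-0.2974497937997276), np.float64(-2.3290411143557277)) [-0.02319717  0.10013827 -0.02716952]
True [0.50050727 0.02526381 0.02127468] [-0.68851061 -0.95780514  4.47231826] [-0.02170262  0.00571143  0.0692118 ] 10.6583
```

View pics/s2.png

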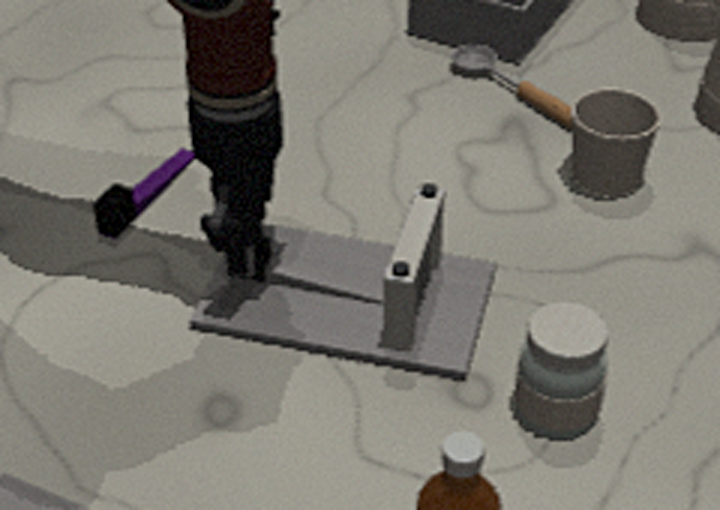

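The scene view shows the gauge flat on the plate, the tip just short of the gate at (380,300), and contact at z=21.3 mm as expected. Now slide it in with force feedback.

```bash
cat > push.py <<'E'
from h import *
import sys
x0,x1,step,lim,z=map(float,sys.argv[1:6])
x=x0;log=[]
while x<x1-1e-9:
    x+=step; bot.move_straight(at(x,z),.02)
    s=sensors.state();m=s['contact_force'][:2]@U; a=fu()
    log.append((round(x*1000,1),round((s['position'][:2]-GAP)@U*1000,1),round(-m,1),round(-a[0],2),round(a[1],1),round(s['ft_torque'][1],2)))
    if -a[0]>lim: break
for l in log: print(*l)
print(sensors.state()['time_s'],sensors.state()['position'])
E
python3 - <<'E'
from h import *
bot.move_straight(at(-.15,.0217),.02); print(fu())
E
python3 push.py -.15 -.10 .002 2.5 .0217
```

```text
(np.float64(-0.08879879618495026), np.float64(-1.4220130629208163))
-148.0 -147.9 1.4 -0.04 -1.3 -0.04
-146.0 -145.7 -0.1 -0.46 -2.5 -0.04
-144.0 -143.8 0.3 -0.2 -1.9 -0.05
-142.0 -141.8 -1.2 -0.07 -2.2 -0.01
-140.0 -139.8 -0.0 -0.56 -1.7 0.01
-138.0 -137.8 -0.5 -0.27 -1.7 -0.07
-136.0 -135.8 -0.7 0.15 -1.9 0.01
-134.0 -133.8 1.1 -0.13 -1.7 0.08
-132.0 -131.8 0.0 0.28 -1.8 -0.03
-130.0 -129.8 -0.3 -0.46 -2.0 -0.02
-128.0 -127.8 -1.0 0.2 -1.7 -0.04
-126.0 -125.8 -1.2 -0.16 -1.9 -0.01
-124.0 -123.8 0.5 -0.15 -1.7 0.05
-122.0 -121.8 -0.1 -0.02 -2.1 0.02
-120.0 -119.8 -0.8 0.03 -2.0 0.01
-118.0 -117.8 -0.6 -0.03 -2.1 -0.04
-116.0 -115.8 -0.7 0.07 -2.1 -0.03
-114.0 -113.8 0.4 -0.14 -1.8 -0.04
-112.0 -111.8 0.3 -0.26 -2.0 -0.02
-110.0 -109.8 0.3 -0.27 -1.7 0.0
-108.0 -107.8 0.7 -0.39 -1.9 0.02
-106.0 -105.8 -0.2 0.05 -1.4 -0.09
-104.0 -103.8 0.6 -0.38 -2.2 0.05
-102.0 -101.8 0.4 -0.32 -2.4 0.0
-100.0 -99.8 -0.2 -0.26 -1.9 -0.03
19.375 [0.54914156 0.03762924 0.02170606]
```

```bash
python3 push.py -.10 -.055 .0015 2.0 .0217
```

```text
-98.5 -98.3 -0.7 -0.37 -1.9 -0.03
-97.0 -96.8 -0.4 -0.22 -2.1 -0.05
-95.5 -95.3 -0.8 -0.11 -2.2 -0.04
-94.0 -93.8 -1.2 -0.45 -1.6 -0.08
-92.5 -92.3 0.2 -0.26 -1.6 -0.02
-91.0 -90.8 -0.2 0.24 -2.0 0.01
-89.5 -89.3 -0.5 0.02 -2.0 -0.04
-88.0 -87.8 -0.9 -0.24 -1.6 -0.01
-86.5 -86.3 -0.3 -0.13 -2.1 -0.06
-85.0 -84.8 -0.7 -0.05 -2.0 -0.07
-83.5 -83.3 0.4 -0.41 -1.6 -0.05
-82.0 -81.8 0.3 -0.39 -2.3 -0.03
-80.5 -80.3 -0.5 -0.08 -2.0 -0.04
-79.0 -79.3 0.9 1.09 -1.4 0.12
-77.5 -78.0 2.0 2.23 -0.8 0.38
24.375 [0.57025072 0.04293624 0.0215709 ]
```

```bash
python3 push.py -.0775 -.067 .001 5.6 .0217
```

```text
-76.5 -77.0 2.9 3.21 -1.0 0.49
-75.5 -75.9 3.2 3.89 -0.9 0.6
-74.5 -74.9 4.9 3.93 -1.7 0.7
-73.5 -74.0 5.7 5.05 -1.1 0.88
-72.5 -73.1 5.1 5.26 -1.2 0.91
-71.5 -72.4 5.7 5.69 -1.2 0.99
26.375 [0.57571307 0.04433137 0.02151319]
```

The shoe began to bear about 7 mm back, and the push is now 5.7 N. That gives roughly 4–5.5 N on the shoe by both estimates. Release and check.

```bash
python3 - <<'E'
from h import *
s=sensors.state();x=(s['position'][:2]-GAP)@U
fingers.command_gripper(0.7); bot.pause(.2); s=sensors.state(); print(s['finger_gap'],s['gripper_force'],s['contact_force'])
bot.move_straight(at(x,.08),.08); bot.move_straight(at(x-.06,.16),.12); bot.pause(.3)
s=sensors.state();print(s['contact_force'],s['time_s'])
T=wpose(s)@camera_info('wrist')['mount'];p,d=snapshot('wrist');c=camera_info('wrist');W=world(d,c,T)
np.savez('w3.npz',p=p,d=d,T=T)
p2,_=snapshot('scene');a=cv2.resize(p2[150:290,200:360],(480,420),interpolation=cv2.INTER_CUBIC)
cv2.imwrite('pics/end.png',cv2.resize(np.hstack([p[:,100:],a]),None,fx=.84,fy=.84))
E
```

```text
0.6961992159090905 0.0 [-0.02530409 -0.43925059 -0.37011358]
[-0.10646019 -0.41751955 -0.46886156] 29.1917
```

View pics/end.png

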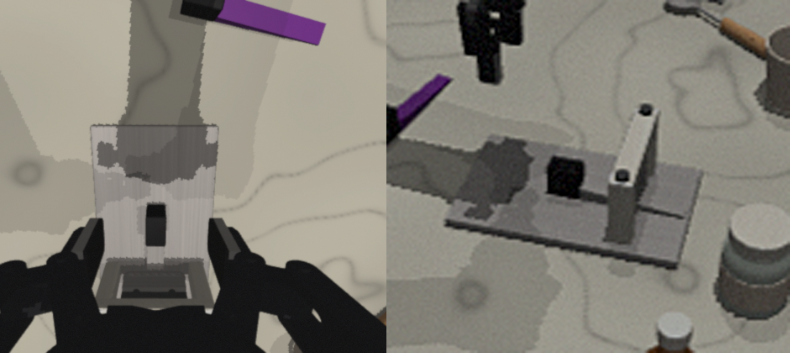

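The final view shows the gauge flat, straight and centred between the posts (grip at (155,225) left, tip beyond the gate at (683,215) right). The fingers are clear and the bystanders undisturbed.

```bash
python3 -c "
from rig import *
print(workorder.job_done())"
```

```text
the job is handed in; nothing more can be done
None
```

The job is handed in: the gauge is released flat under the shoe, nipped at an estimated 4–5.5 N (inferred from about 5.7 N of push, not measured directly), no bystanders looked disturbed, and no verdict came back.

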